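# Spin washed tomatoes in a crank salad spinner and stop the tab at the spout

## Robot

A 6-joint arm with a two-finger parallel gripper is mounted at the origin on the work surface. World frame = base frame: x ahead of the robot, y to its left, z up, the work surface at z = 0. Lengths are in mm, angles in rad, forces in N, time in s.
With the tool pointing down it reaches from about 350 to 975 mm from the base axis. Payload 7.1 kg.
Tool frame: the origin (TCP) lies at the very end of the fingers, on their centre line; the grasp point (between the pads) lies 19 mm behind it; z points along the fingers, y is the line along which they close (so a half turn about z gives the same grasp; the last joint's range is limited). The gripper opens to 88 mm and grips with 3 to 60 N. Pads are 20 mm wide; open, the fingers measure 115 mm over their backs; the gripper's body (75 mm by 178 mm) begins 61 mm behind the grasp point.
Start: joints at [-1.349, 0.423, 1.63, -0, 1.089, -0.019], TCP at [149.069, -606.946, 196.575] pointing down, gripper open.
Joint ranges: [-3, 3], [-0.9, 2.11], [0.09, 2.58], [-1.31, 4.45], [0.11, 2.69], [-2.54, 2.54]. Speed limits (rad/s): [2.39, 2.39, 3.01, 3.14, 3.14, 3.14].

## Interface

Orientations are given as a rotation vector (axis times angle).
In Python, from workcell import ctrl, optics gives the robot as it stands.
- The arm moves only by the shell command python3 -m jog 'ROWS'. ROWS is JSON, a list of rows, each a list of 7 numbers: the shift along the tool's x, y, z in units of 40 mm (1.0 is 40 mm), then the turn, a rotation vector about the tool's x, y, z in units of 6 degrees (1.0 is 6 degrees), then the opening, from 0 (shut) to 1 (fully open). A call has 1 to 20 rows; each row shifts and turns the commanded pose from where the row before left it, along the tool's axes as they then stand; what a row does not reach is not made up. A row lasts 1/10 s, in which the tool goes at most 50 mm and 8.59 degrees, less where a joint would pass 70% of its speed; a pose out of reach is approached as far as the arm can. A call is refused whole if a number of a shift passes 1 or a number of a turn 1, either way. A call with a gripper value outside its range is refused whole. The fingers move at their own pace and stop on an object; the grip force is fixed at half the most. Time passes only in rows, so rows that do not move let the fingers close. It gives the time, the measured TCP pose, the force, the opening and the grip force at its end, in the units of the state.
- ctrl.get_obs(): the state, without advancing time (a new reading comes with each control period).
- optics.get_image(name): name is "scene" or "top"; returns the picture (400x640x3 uint8, red, green, blue); there is no depth.
- optics.camera_model(name): a dict with "fov_y" (degrees; the focal length in pixels is half the picture's height over the tangent of half this angle, whatever the lens; pixels are square), "cx", "cy" (the principal point, pixels), "k1" (the pictures are not rectified: a ray, as slopes to the right and down, at radius r is drawn at 1 + k1 r^2 times it, then the intrinsics apply), "view" (4x4, takes a point from world to camera coordinates). Camera axes: x right, y up, looking along -z (the intrinsics and any distortion apply to the point x, -y, -z); pixel columns grow to the right and rows downward; lengths in mm; the calibration is good to about 2 mm. A picture is of the moment at which its call begins. camera_model takes no time and is no camera call.
- ctrl.close_job(): hands the job in; it is judged then, once.
Trained networks look in the newest picture that a camera, given by its name, has taken for a name from the list of things; names that differ only in an ending like _2 or _b are one class to them, and where a whole thing is asked for, a point or a joint stands for the part that bears it (a point fixed in the world has none). Each returns a list of dicts, best first, with "conf" (0 to 1); they miss things now and then, are a little off and sometimes report something else, mostly with a low value. They report only what shows in the picture. A call takes as long as a camera call.
- optics.masks_of(target, camera): "pixels" (400x640 bool, what is visible of it) and "extent" ([centre column, centre row, width, height] in pixels, round what is visible of it).
The state is a dict: "t": time; "qpos": joint angles; "qvel": joint speeds; "joint_torque": joint torques, N m; "ee_pos": TCP position; "orientation": TCP orientation; "ft_force": force on the tool from outside, world axes, zero at the start; "moment": the same for the moment, N m; "width": finger opening in mm; "grasp_force": force on a finger pad.
Only numpy, scipy, OpenCV 4.12 (cv2) and the standard library are available. Lean on these libraries where they do the work, as an engineer would, in place of code of your own. Each camera call takes 0.05 s, during which the arm holds its last target. There are 200 camera calls.

## Task

Take the black knob of the salad spinner's crank and turn it counter-clockwise (seen from above) until the basket, not just the crank, turns at about 2.1 rad/s (one turn in three seconds); keep the basket between 1.8 and 2.4 rad/s for eight seconds without a break, never faster than 3 rad/s, so that the tomatoes are not bruised. Then bring the basket to rest with the yellow tab on its lid pointing at the blue pour spout of the bowl (within about 15 mm), and let go of the knob. Work by the crank only, without touching the lid and without ever running the basket backwards, and leave the jars and the food box where they are.

Things in the scene. Friction and masses are not known exactly. Their poses are not given: they have to be found in the camera images.
- spinner: Salad spinner bowl, white, fixed to the table by a rubber foot: 274 mm across the rim, rim 122 mm above the table. Origin on the vertical turning axis, at table height; z up, x points at the blue pour spout on the rim. Basket, lid and crank all turn about this axis. Place and yaw differ each time.
- spout (a point): Top of the blue pour spout (34 x 40 mm block) on the outside of the bowl's rim, 150 mm from the axis along the bowl's x, 122 mm above the table.
- basket (a joint): Angle of the basket (with lid and tomatoes) relative to the bowl, rad: 0 (or any multiple of 2 pi) = yellow tab at the spout; grows counter-clockwise seen from above, turns without end, not wrapped. Basket, lid and tomatoes weigh about 1.8 kg, moment of inertia about 0.011 kg m2 nominal (0.7 to 1.4 times that in use). At rest it only starts once the crank turns faster than about 0.4 rad/s.
- hub (a point): Crank hub on the axis, 160 mm high. A viscous slip clutch in it is the only link from crank to basket: about 0.012 N m per rad/s of speed difference, driving or braking. Basket bearing drag: about 0.004 N m dry plus 0.003 N m per rad/s (rough figures). So the basket lags by some 0.7 s, settles at roughly 0.6 to 0.75 of the crank's speed and runs on for a second or so when the crank is held still.
- lid (a point): Clear round lid, 248 mm across, 5 mm thick, green edge and a green centre boss, fixed to the basket and turning with it; red tomatoes show through. This point is on the axis at the lid's underside, 118 mm above the table; x points at the yellow tab. Not to be touched.
- tab (a point): Top of the yellow tab (40 x 30 mm, its top 135 mm above the table) on the lid, 110 mm from the axis.
- knob_center (a point): Middle of the black upright knob at the end of the grey crank arm: cylinder 30 mm across, 46 mm tall, its axis 65 mm from the turning axis. Point on the knob's axis 186 mm above the table; arm's top at 160 mm, knob's top at 206 mm. The knob spins freely on its pin, so the gripper need not turn. The crank turns without end either way; let go, it is dragged along with the basket.
- pickle_jar: Closed green glass jar, 76 mm across, 120 mm tall; origin under its centre. Bystander.
- sauce_jar: Closed amber jar, 72 mm across, 110 mm tall; origin under its centre. Bystander.
- food_box: Clear food box with red lid, about 138 x 98 x 62 mm; origin under its centre. Bystander.

How it is judged:
By the outcome, as a careful person would: the job done as asked, in the order asked, and still so for the second after the job is handed in, with the robot touching nothing.
It also fails if it takes over 67 s, if anything falls off the work surface, if the arm or the gripper's body presses on something with over 40 N, if the wrist force passes 120 N, or if a joint passes its speed limit or range.

## Working session

There is one attempt and no reset: what is moved stays moved. The work goes in short steps, Python scripts to look and compute and a shell command to move; the robot and the scene stay as the last step left them, time stands still between calls to the robot, and variables do not carry over. Pictures are saved under pics/ and viewed, at most 10 in all, crops included, and the job is handed in when it is done.

```bash
mkdir -p pics; ls; python3 - <<'E'
from workcell import ctrl, optics
import cv2, numpy as np
o=ctrl.get_obs(); print({k:np.round(v,3) for k,v in o.items()})
a=optics.get_image("scene");b=optics.get_image("top")
cv2.imwrite("pics/a.png",np.vstack([a,b])[:,:,::-1][:, :]) if 0 else None
cv2.imwrite("pics/s.png",a[:,:,::-1]);cv2.imwrite("pics/t.png",b[:,:,::-1])
for c in("scene","top"):
  m=optics.camera_model(c);print(c,m)
  for n in("knob_center","tab","spout","spinner","hub","lid"):
    for d in optics.masks_of(n,c)[:2]: 
      ys,xs=np.nonzero(d["pixels"]);print(c,n,round(d["conf"],2),np.round(d["extent"],1),xs.mean().round(1),ys.mean().round(1))
E
```

```text
pics
{'t': np.float64(0.0), 'qpos': array([-1.349,  0.424,  1.631,  0.   ,  1.089, -0.019]), 'qvel': array([ 0.001,  0.001, -0.001,  0.   ,  0.001,  0.   ]), 'joint_torque': array([-0.0000e+00, -5.4462e+01, -2.7367e+01,  6.4000e-02,  2.3000e-02,
       -0.0000e+00]), 'ee_pos': array([ 148.946, -606.387,  195.803]), 'orientation': array([-3.117, -0.377,  0.   ]), 'ft_force': array([ 0.309, -0.62 ,  0.086]), 'moment': array([0.012, 0.014, 0.024]), 'grasp_force': np.float64(0.0), 'width': np.float64(87.715)}
scene {'fov_y': 44.24706523143737, 'cx': 322.21135206649484, 'cy': 196.02578798283722, 'k1': -0.01345485946680854, 'view': array([[-3.81651262e-01,  9.24181021e-01,  1.52234677e-02,
         2.37971349e+02],
       [-6.11641992e-01, -2.64864489e-01,  7.45480299e-01,
         2.49952939e+02],
       [ 6.92990900e-01,  2.75202185e-01,  6.66353787e-01,
        -1.85733756e+03],
       [ 0.00000000e+00,  0.00000000e+00,  0.00000000e+00,
         1.00000000e+00]])}
scene knob_center 0.56 [312.1 158.8   9.5  16.7] 312.5 156.4
scene tab 0.86 [297.1 182.1  87.   68.7] 297.3 185.0
scene spou
[... 441 characters left out ...]
ay([[ 1.96144963e-02, -9.99791727e-01,  5.63692096e-03,
        -1.60473511e+01],
       [ 9.75755204e-01,  2.03715572e-02,  2.17914621e-01,
        -5.76534915e+02],
       [-2.17984068e-01,  1.22596943e-03,  9.75951558e-01,
        -1.47662379e+03],
       [ 0.00000000e+00,  0.00000000e+00,  0.00000000e+00,
         1.00000000e+00]])}
top tab 0.97 [358.9 207.5  83.5  90. ] 356.8 209.1
top tab 0.65 [355.6 206.7  95.5  98.7] 357.1 208.4
top spout 0.6 [358.9 208.5  93.1  99.4] 357.1 208.4
top spinner 0.84 [356.6 206.5  94.  100.8] 357.1 208.3
top hub 0.65 [358.9 204.8  98.7  97.1] 357.1 208.2
top hub 0.59 [358.3 212.2  88.4  85.5] 356.3 209.0
top lid 0.58 [357.1 209.8  90.1  83.5] 356.6 209.1
```

View pics/t.png

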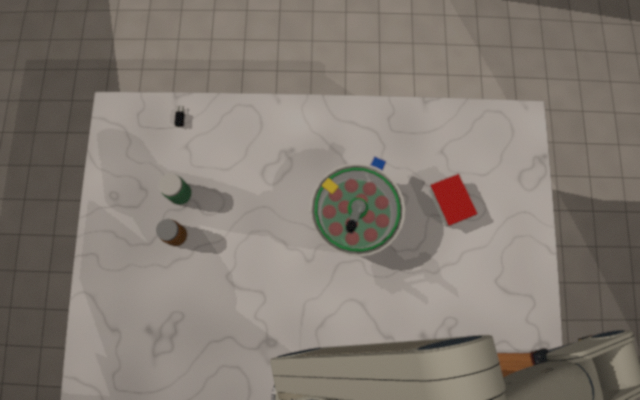

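View pics/s.png

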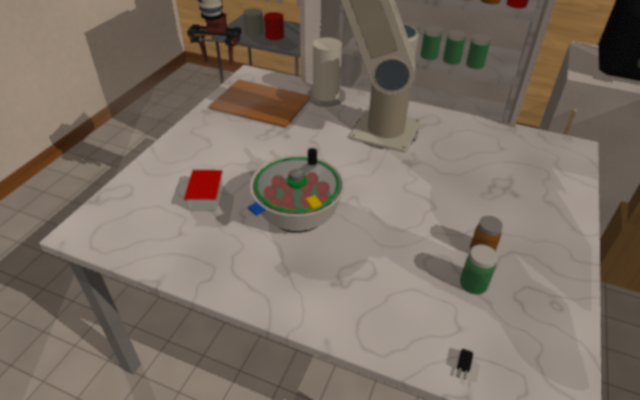

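```bash
cat > h.py <<'E'
import numpy as np, cv2
from workcell import ctrl, optics
def ray(c,u,v):
    m=optics.camera_model(c); f=200/np.tan(np.radians(m["fov_y"]/2))
    d=np.array([(u-m["cx"])/f,(v-m["cy"])/f]); s=d.copy()
    for _ in range(20): s=d/(1+m["k1"]*(s@s))
    V=m["view"]; R=V[:3,:3]
    return -R.T@V[:3,3], R.T@np.array([s[0],-s[1],-1])
def at(c,p,z):
    o,d=ray(c,*p); return (o+d*(z-o[2])/d[2])[:2]
def proj(c,P):
    m=optics.camera_model(c); f=200/np.tan(np.radians(m["fov_y"]/2))
    q=(m["view"]@np.append(P,1))[:3]; s=np.array([q[0],-q[1]])/-q[2]
    s=s*(1+m["k1"]*(s@s)); return f*s+[m["cx"],m["cy"]]
def blob(im,col,win):
    x0,x1,y0,y1=win; h=cv2.cvtColor(im,cv2.COLOR_RGB2HSV)[y0:y1,x0:x1]
    lo,hi={"y":((22,150,110),(34,255,255)),"b":((100,150,60),(125,255,255)),"k":((0,0,0),(180,255,45)),
           "g":((50,110,40),(85,255,255))}[col]
    m=cv2.inRange(h,np.array(lo),np.array(hi)); n,l,s,c=cv2.connectedComponentsWithStats(m)
    if n<2: return None,0
    i=1+np.argmax(s[1:,4]); return c[i]+[x0,y0],s[i,4]
E
python3 - <<'E'
from h import *
T=cv2.imread("pics/t.png")[:,:,::-1].copy();S=cv2.imread("pics/s.png")[:,:,::-1].copy()
for c,im,w in(("top",T,(300,420,150,260)),("scene",S,(240,350,140,235))):
  for k,z in(("y",135),("b",122),("k",186)):
    p,n=blob(im,k,w); print(c,k,p,n,p is not None and at(c,p,z).round(1))
# axis from ellipse of green ring (lid edge z~120) : outer contour of green
  h=cv2.cvtColor(im,cv2.COLOR_RGB2HSV);m=cv2.inRange(h,np.array((50,110,40)),np.array((85,255,255)))
  M=np.zeros_like(m);M[w[2]:w[3],w[0]:w[1]]=m[w[2]:w[3],w[0]:w[1]]
  ps=cv2.findNonZero(M); hull=cv2.convexHull(ps)[:,0].astype(float)
  W=np.array([at(c,p,121) for p in hull]); A=np.c_[2*W,np.ones(len(W))]; s=np.linalg.lstsq(A,(W**2).sum(1),rcond=None)[0]
  print(c,"lid centre",s[:2].round(1),"r",np.sqrt(s[2]+s[:2]@s[:2]).round(1))
cv2.imwrite("pics/z.png",np.hstack([cv2.resize(T[150:260,300:420],None,fx=3.3,fy=3.3),cv2.resize(S[140:250,240:360],None,fx=3.3,fy=3.3)])[:,:,::-1])
E
```

```text
top y [329.47286822 185.44186047] 129 [606.4 -36.3]
top b [378.08695652 162.92753623] 69 [ 680.8 -177.9]
top k [350.90804598 225.8045977 ] 87 [481.6 -95. ]
top lid centre [ 543.4 -116.7] r 121.6
scene y [313.76744186 201.69767442] 129 [612.5 -31.9]
scene b [255.96039604 208.34653465] 101 [ 687.1 -172.1]
scene k [311.94642857 156.79464286] 112 [489.5 -90.5]
scene lid centre [ 544.3 -114.9] r 121.9
```

View pics/z.png

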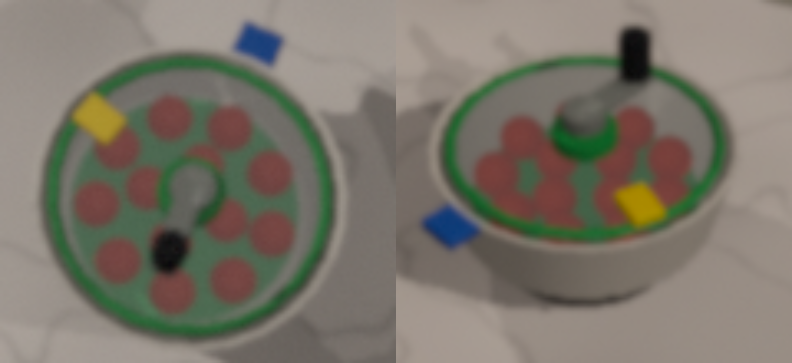

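```bash
python3 -m jog '[[0,0,-0.5,0,0,0.77,1],[0,0,-0.5,0,0,0.77,1],[0,0,-0.5,0,0,0.76,1],[0.55,-0.9,0,0,0,0,1],[0.55,-0.9,0,0,0,0,1],[0.55,-0.9,0,0,0,0,1],[0.55,-0.9,0,0,0,0,1],[0.55,-0.9,0,0,0,0,1]]'
python3 -c "
from h import *
from scipy.spatial.transform import Rotation as R
print(R.from_rotvec(ctrl.get_obs()['orientation']).as_matrix().round(3))"
```

```text
t: 1.5
ee_pos: [259.7, -425.5, 256.7]
orientation: [3.141, -0.001, 0.0]
ft_force: [0.2, -1.4, 0.1]
width: 87.8
grasp_force: 0.0
[[ 1. -0.  0.]
 [-0. -1. -0.]
 [ 0.  0. -1.]]
```

```bash
python3 -m jog '[[0.56,-0.84,0,0,0,0,1],[0.56,-0.84,0,0,0,0,1],[0.56,-0.84,0,0,0,0,1],[0.56,-0.84,0,0,0,0,1],[0.56,-0.84,0,0,0,0,1],[0.56,-0.84,0,0,0,0,1],[0.56,-0.84,0,0,0,0,1],[0.56,-0.84,0,0,0,0,1],[0.57,-0.83,0,0,0,0,1],[0.56,-0.82,0,0,0,0,1],[0,0,0,0,0,0,1],[0,0,0,0,0,0,1]]'
python3 - <<'E'
from h import *
a=optics.get_image("scene");b=optics.get_image("top")
cv2.imwrite("pics/z2.png",np.hstack([cv2.resize(b[140:270,290:420],None,fx=3,fy=3),cv2.resize(a[120:250,235:365],None,fx=3,fy=3)])[:,:,::-1])
for z in (186,206): print(proj("top",[484,-92,z]),proj("scene",[484,-92,z]))
E
```

```text
t: 2.7
ee_pos: [483.5, -91.6, 256.5]
orientation: [3.141, 0.004, -0.001]
ft_force: [-0.1, -0.6, 0.6]
width: 87.8
grasp_force: 0.0
[349.80723653 224.89593437] [312.20898108 155.60803787]
[350.2992243  223.61119287] [312.2209302  150.02558425]
```

View pics/z2.png

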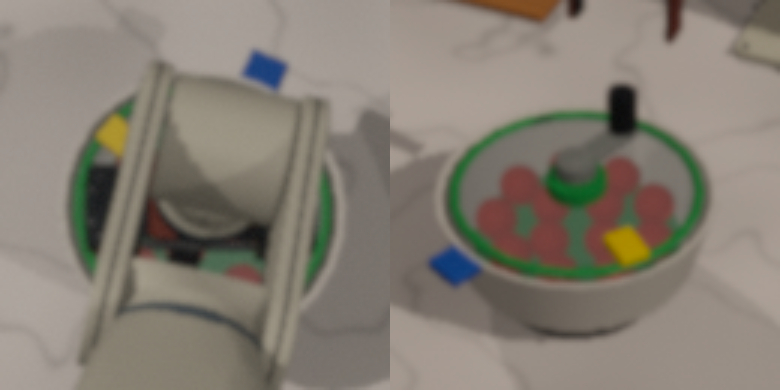

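```bash
python3 -m jog '[[0,0.02,0.5,0,0,0,1],[0,0.03,0.6,0,0,0,1],[0,0.02,0.6,0,0,0,0.8],[0,0,0.4,0,0,0,0.6],[0,0,0.09,0,0,0,0.52],[0,0,0,0,0,0,0.48],[0,0,0,0,0,0,0.46],[0,0,0,0,0,0,0.44],[0,0,0,0,0,0,0.42],[0,0,0,0,0,0,0.40],[0,0,0,0,0,0,0.38],[0,0,0,0,0,0,0.36],[0,0,0,0,0,0,0.34],[0,0,0,0,0,0,0.32],[0,0,0,0,0,0,0.2],[0,0,0,0,0,0,0]]'
cat >> h.py <<'E'
def tab(C=(544,-117),n=1):
    """basket angle from the scene view, rad; tab centroid, bias-corrected by averaging is not possible here"""
    im=optics.get_image("scene"); p,k=blob(im,"y",(230,365,130,250)); t=ctrl.get_obs()["t"]
    if p is None: return t,None,0,None
    q=at("scene",p,132); a=np.degrees(np.arctan2(q[1]-C[1],q[0]-C[0]))+22.5
    return t,a%360,k,q.round(1)
E
python3 -c "
from h import *
print(tab(),ctrl.get_obs()['ft_force'])"
```

```text
t: 4.4
ee_pos: [483.5, -95.0, 169.0]
orientation: [-3.142, 0.0, 0.0]
ft_force: [-0.1, -0.8, 0.9]
width: 29.0
grasp_force: 30.0
(4.45, np.float64(74.28236264187505), np.int32(129), array([609.9, -33.3])) [0.2230259  0.03553445 0.52410729]
```

```bash
cat > rows.py <<'E'
import sys,json,numpy as np
def rows(a0,steps,ex=0,ey=0):
    a=np.radians(np.r_[a0,a0+np.cumsum(steps)]); P=65*np.c_[np.cos(a),-np.sin(a)]/40
    D=np.diff(P,axis=0); D[0]+=[ex/40,-ey/40]
    print(json.dumps([[float(round(x,3)),float(round(y,3)),0,0,0,0,0] for x,y in D]).replace(" ","").replace(".0,",",").replace(".0]","]"))
E
python3 -c "
from rows import *
rows(160,[5]+[8]*5+[9]*5)"
```

```text
[[-0.043,0.135,0,0,0,0,0],[-0.043,0.223,0,0,0,0,0],[-0.012,0.226,0,0,0,0,0],[0.02,0.226,0,0,0,0,0],[0.051,0.221,0,0,0,0,0],[0.081,0.212,0,0,0,0,0],[0.126,0.222,0,0,0,0,0],[0.159,0.2,0,0,0,0,0],[0.188,0.172,0,0,0,0,0],[0.213,0.141,0,0,0,0,0],[0.232,0.106,0,0,0,0,0]]
```

```bash
python3 -m jog '[[-0.043,0.135,0,0,0,0,0],[-0.043,0.223,0,0,0,0,0],[-0.012,0.226,0,0,0,0,0],[0.02,0.226,0,0,0,0,0],[0.051,0.221,0,0,0,0,0],[0.081,0.212,0,0,0,0,0]]'; python3 -m jog '[[0.126,0.222,0,0,0,0,0],[0.159,0.2,0,0,0,0,0],[0.188,0.172,0,0,0,0,0],[0.213,0.141,0,0,0,0,0],[0.232,0.106,0,0,0,0,0]]'
python3 -c "
from h import *
print(tab(),ctrl.get_obs()['ft_force'],ctrl.get_obs()['ee_pos'])"
```

```text
t: 5.05
ee_pos: [486.7, -145.4, 169.0]
orientation: [-3.141, 0.002, -0.003]
ft_force: [7.1, 3.0, -5.2]
width: 28.6
grasp_force: 30.0
t: 5.55
ee_pos: [522.9, -177.6, 168.8]
orientation: [-3.138, 0.002, 0.0]
ft_force: [4.7, 10.6, 0.3]
width: 28.8
grasp_force: 30.0
(5.6, np.float64(102.73218123813679), np.int32(123), array([562. , -12.4])) [ 4.71157997  9.23751991 -1.99317385] [ 524.31840952 -177.92558232  168.95338643]
```

```bash
python3 -c "
from rows import *
rows(250,[18]*5,1.5,1.5);rows(340,[18]*5);rows(70,[18]*5);rows(160,[18]*5);rows(250,[18]*5)"
```

```text
[[0.537,0.06,0,0,0,0,0],[0.505,-0.062,0,0,0,0,0],[0.461,-0.215,0,0,0,0,0],[0.372,-0.347,0,0,0,0,0],[0.246,-0.445,0,0,0,0,0]]
[[0.097,-0.499,0,0,0,0,0],[-0.062,-0.505,0,0,0,0,0],[-0.215,-0.461,0,0,0,0,0],[-0.347,-0.372,0,0,0,0,0],[-0.445,-0.246,0,0,0,0,0]]
[[-0.499,-0.097,0,0,0,0,0],[-0.505,0.062,0,0,0,0,0],[-0.461,0.215,0,0,0,0,0],[-0.372,0.347,0,0,0,0,0],[-0.246,0.445,0,0,0,0,0]]
[[-0.097,0.499,0,0,0,0,0],[0.062,0.505,0,0,0,0,0],[0.215,0.461,0,0,0,0,0],[0.347,0.372,0,0,0,0,0],[0.445,0.246,0,0,0,0,0]]
[[0.499,0.097,0,0,0,0,0],[0.505,-0.062,0,0,0,0,0],[0.461,-0.215,0,0,0,0,0],[0.372,-0.347,0,0,0,0,0],[0.246,-0.445,0,0,0,0,0]]
```

```bash
python3 -m jog '[[0.537,0.06,0,0,0,0,0],[0.505,-0.062,0,0,0,0,0],[0.461,-0.215,0,0,0,0,0],[0.372,-0.347,0,0,0,0,0],[0.246,-0.445,0,0,0,0,0]]'; python3 -c "
from h import *
print(tab())"
python3 -m jog '[[0.097,-0.499,0,0,0,0,0],[-0.062,-0.505,0,0,0,0,0],[-0.215,-0.461,0,0,0,0,0],[-0.347,-0.372,0,0,0,0,0],[-0.445,-0.246,0,0,0,0,0]]'; python3 -c "
from h import *
print(tab())"
python3 -m jog '[[-0.499,-0.097,0,0,0,0,0],[-0.505,0.062,0,0,0,0,0],[-0.461,0.215,0,0,0,0,0],[-0.372,0.347,0,0,0,0,0],[-0.246,0.445,0,0,0,0,0]]';python3 -c "
from h import *
print(tab())"
python3 -m jog '[[-0.097,0.499,0,0,0,0,0],[0.062,0.505,0,0,0,0,0],[0.215,0.461,0,0,0,0,0],[0.347,0.372,0,0,0,0,0],[0.445,0.246,0,0,0,0,0]]'
python3 -c "
from h import *
print(tab())"
```

```text
t: 6.1
ee_pos: [606.8, -137.8, 168.7]
orientation: [-3.141, 0.001, 0.005]
ft_force: [-7.2, 2.3, 3.2]
width: 29.4
grasp_force: 30.0
(6.15, np.float64(137.89393341873998), np.int32(112), array([499.3, -22.9]))
t: 6.65
ee_pos: [567.4, -54.4, 168.9]
orientation: [3.14, 0.002, -0.001]
ft_force: [-1.9, -8.0, 0.7]
width: 29.1
grasp_force: 30.0
(6.7, np.float64(194.6618469430859), np.int32(58), array([ 446.5, -103.6]))
t: 7.2
ee_pos: [483.8, -93.4, 169.0]
orientation: [3.142, 0.001, 0.0]
ft_force: [4.6, -2.6, -3.2]
width: 29.1
grasp_force: 30.0
(7.25, np.float64(253.31283047468992), np.int32(82), array([ 483.7, -190.9]))
t: 7.75
ee_pos: [524.6, -177.9, 169.0]
orientation: [-3.142, 0.002, -0.001]
ft_force: [2.7, 6.6, -1.1]
width: 29.2
grasp_force: 30.0
(7.8, np.float64(317.21067952232914), np.int32(112), array([ 585.9, -208.1]))
```

```bash
cat > tb.py <<'E'
from h import *
print(tab())
E
python3 -m jog '[[0.499,0.097,0,0,0,0,0],[0.505,-0.062,0,0,0,0,0],[0.461,-0.215,0,0,0,0,0],[0.372,-0.347,0,0,0,0,0],[0.246,-0.445,0,0,0,0,0],[0.097,-0.499,0,0,0,0,0],[-0.062,-0.505,0,0,0,0,0],[-0.215,-0.461,0,0,0,0,0],[-0.347,-0.372,0,0,0,0,0],[-0.445,-0.246,0,0,0,0,0]]'; python3 tb.py
python3 -m jog '[[-0.499,-0.097,0,0,0,0,0],[-0.505,0.062,0,0,0,0,0],[-0.461,0.215,0,0,0,0,0],[-0.372,0.347,0,0,0,0,0],[-0.246,0.445,0,0,0,0,0],[-0.097,0.499,0,0,0,0,0],[0.062,0.505,0,0,0,0,0],[0.215,0.461,0,0,0,0,0],[0.347,0.372,0,0,0,0,0],[0.445,0.246,0,0,0,0,0]]';python3 tb.py
python3 -m jog '[[0.499,0.097,0,0,0,0,0],[0.505,-0.062,0,0,0,0,0],[0.461,-0.215,0,0,0,0,0],[0.372,-0.347,0,0,0,0,0],[0.246,-0.445,0,0,0,0,0],[0.097,-0.499,0,0,0,0,0],[-0.062,-0.505,0,0,0,0,0],[-0.215,-0.461,0,0,0,0,0],[-0.347,-0.372,0,0,0,0,0],[-0.445,-0.246,0,0,0,0,0]]'; python3 tb.py
python3 -m jog '[[-0.499,-0.097,0,0,0,0,0],[-0.505,0.062,0,0,0,0,0],[-0.461,0.215,0,0,0,0,0],[-0.372,0.347,0,0,0,0,0],[-0.246,0.445,0,0,0,0,0],[-0.097,0.499,0,0,0,0,0],[0.062,0.505,0,0,0,0,0],[0.215,0.461,0,0,0,0,0],[0.347,0.372,0,0,0,0,0],[0.445,0.246,0,0,0,0,0]]';python3 tb.py
```

```text
t: 8.8
ee_pos: [568.2, -54.6, 168.9]
orientation: [3.139, 0.002, -0.001]
ft_force: [-3.9, -9.3, 0.2]
width: 29.2
grasp_force: 30.0
(8.85, np.float64(80.50442025285322), np.int32(129), array([600.8, -26.1]))
t: 9.85
ee_pos: [525.0, -178.1, 169.0]
orientation: [3.141, -0.002, 0.001]
ft_force: [2.4, 7.8, -1.7]
width: 29.5
grasp_force: 30.0
(9.9, np.float64(205.89111009694767), np.int32(90), array([ 446.2, -122.8]))
t: 10.9
ee_pos: [568.4, -54.7, 168.8]
orientation: [3.139, 0.002, -0.0]
ft_force: [-3.5, -10.4, 2.0]
width: 29.2
grasp_force: 30.0
(10.95, np.float64(338.15645294197566), np.int32(123), array([ 616.7, -188. ]))
t: 11.95
ee_pos: [525.2, -178.2, 169.0]
orientation: [3.141, -0.002, 0.002]
ft_force: [3.1, 8.5, -2.0]
width: 29.0
grasp_force: 30.0
(12.0, np.float64(102.86927107823414), np.int32(123), array([561.8, -12. ]))
```

```bash
python3 -m jog '[[0.499,0.097,0,0,0,0,0],[0.505,-0.062,0,0,0,0,0],[0.461,-0.215,0,0,0,0,0],[0.372,-0.347,0,0,0,0,0],[0.246,-0.445,0,0,0,0,0],[0.097,-0.499,0,0,0,0,0],[-0.062,-0.505,0,0,0,0,0],[-0.215,-0.461,0,0,0,0,0],[-0.347,-0.372,0,0,0,0,0],[-0.445,-0.246,0,0,0,0,0]]'|head -1; python3 tb.py
python3 -m jog '[[-0.499,-0.097,0,0,0,0,0],[-0.505,0.062,0,0,0,0,0],[-0.461,0.215,0,0,0,0,0],[-0.372,0.347,0,0,0,0,0],[-0.246,0.445,0,0,0,0,0],[-0.097,0.499,0,0,0,0,0],[0.062,0.505,0,0,0,0,0],[0.215,0.461,0,0,0,0,0],[0.347,0.372,0,0,0,0,0],[0.445,0.246,0,0,0,0,0]]';python3 tb.py
python3 -m jog '[[0.499,0.097,0,0,0,0,0],[0.505,-0.062,0,0,0,0,0],[0.461,-0.215,0,0,0,0,0],[0.372,-0.347,0,0,0,0,0],[0.246,-0.445,0,0,0,0,0],[0.097,-0.499,0,0,0,0,0],[-0.062,-0.505,0,0,0,0,0],[-0.215,-0.461,0,0,0,0,0],[-0.347,-0.372,0,0,0,0,0],[-0.445,-0.246,0,0,0,0,0]]'|head -1; python3 tb.py
python3 -m jog '[[-0.499,-0.097,0,0,0,0,0],[-0.505,0.062,0,0,0,0,0],[-0.461,0.215,0,0,0,0,0],[-0.372,0.347,0,0,0,0,0],[-0.246,0.445,0,0,0,0,0],[-0.097,0.499,0,0,0,0,0],[0.062,0.505,0,0,0,0,0],[0.215,0.461,0,0,0,0,0],[0.347,0.372,0,0,0,0,0],[0.445,0.246,0,0,0,0,0]]'|head -1;python3 tb.py
python3 -m jog '[[0.499,0.097,0,0,0,0,0],[0.505,-0.062,0,0,0,0,0],[0.461,-0.215,0,0,0,0,0],[0.372,-0.347,0,0,0,0,0],[0.246,-0.445,0,0,0,0,0],[0.097,-0.499,0,0,0,0,0],[-0.062,-0.505,0,0,0,0,0],[-0.215,-0.461,0,0,0,0,0],[-0.347,-0.372,0,0,0,0,0],[-0.445,-0.246,0,0,0,0,0]]'|head -1; python3 tb.py
python3 -m jog '[[-0.499,-0.097,0,0,0,0,0],[-0.505,0.062,0,0,0,0,0],[-0.461,0.215,0,0,0,0,0],[-0.372,0.347,0,0,0,0,0],[-0.246,0.445,0,0,0,0,0],[-0.097,0.499,0,0,0,0,0],[0.062,0.505,0,0,0,0,0],[0.215,0.461,0,0,0,0,0],[0.347,0.372,0,0,0,0,0],[0.445,0.246,0,0,0,0,0]]';python3 tb.py
```

```text
t: 13.0
(13.05, np.float64(230.89952349401278), np.int32(87), array([ 458.9, -163. ]))
t: 14.05
ee_pos: [525.4, -178.2, 169.0]
orientation: [3.141, -0.002, 0.002]
ft_force: [2.4, 8.6, -0.9]
width: 29.1
grasp_force: 30.0
(14.1, np.float64(2.1705600460553853), np.int32(127), array([ 639.9, -152.5]))
t: 15.1
(15.15, np.float64(126.17557473738098), np.int32(121), array([519.2, -15. ]))
t: 16.15
(16.2, np.float64(247.47903981504797), np.int32(6), array([ 481.1, -179.9]))
t: 17.2
(17.25, np.float64(25.53107851701273), np.int32(127), array([ 647.6, -111.5]))
t: 18.25
ee_pos: [525.4, -178.2, 169.0]
orientation: [3.141, -0.002, 0.002]
ft_force: [2.9, 8.2, -2.2]
width: 29.1
grasp_force: 30.0
(18.3, np.float64(149.5019668701275), np.int32(107), array([481.7, -34.3]))
```

```bash
python3 -m jog '[[0.17,0,0,0,0,0,0],[0,0,0,0,0,0,0],[0,0,0,0,0,0,0]]'|head -1; python3 tb.py;  python3 -m jog '[[0,0,0,0,0,0,0],[0,0,0,0,0,0,0],[0,0,0,0,0,0,0],[0,0,0,0,0,0,0],[0,0,0,0,0,0,0]]'|head -1; python3 tb.py; python3 -m jog '[[0,0,0,0,0,0,0],[0,0,0,0,0,0,0],[0,0,0,0,0,0,0],[0,0,0,0,0,0,0],[0,0,0,0,0,0,0],[0,0,0,0,0,0,0],[0,0,0,0,0,0,0],[0,0,0,0,0,0,0]]'; python3 tb.py
```

```text
t: 18.6
(18.65, np.float64(183.49773422960436), np.int32(93), array([449.3, -84.4]))
t: 19.15
(19.2, np.float64(204.59737672232896), np.int32(89), array([ 445.5, -120.6]))
t: 20.0
ee_pos: [531.5, -179.0, 169.1]
orientation: [3.137, 0.002, 0.001]
ft_force: [-2.0, -10.7, 1.0]
width: 28.9
grasp_force: 30.0
(20.05, np.float64(207.23299102244616), np.int32(88), array([ 445.9, -125.1]))
```

```bash
python3 -c "
from rows import *
rows(256,[9]*15,0,-1);rows(31,[9]*10)"
```

```text
[[0.251,0.067,0,0,0,0,0],[0.255,0.002,0,0,0,0,0],[0.252,-0.038,0,0,0,0,0],[0.243,-0.077,0,0,0,0,0],[0.228,-0.114,0,0,0,0,0],[0.208,-0.148,0,0,0,0,0],[0.182,-0.179,0,0,0,0,0],[0.152,-0.205,0,0,0,0,0],[0.118,-0.226,0,0,0,0,0],[0.081,-0.242,0,0,0,0,0],[0.042,-0.251,0,0,0,0,0],[0.002,-0.255,0,0,0,0,0],[-0.038,-0.252,0,0,0,0,0],[-0.077,-0.243,0,0,0,0,0],[-0.114,-0.228,0,0,0,0,0]]
[[-0.148,-0.208,0,0,0,0,0],[-0.179,-0.182,0,0,0,0,0],[-0.205,-0.152,0,0,0,0,0],[-0.226,-0.118,0,0,0,0,0],[-0.242,-0.081,0,0,0,0,0],[-0.251,-0.042,0,0,0,0,0],[-0.255,-0.002,0,0,0,0,0],[-0.252,0.038,0,0,0,0,0],[-0.243,0.077,0,0,0,0,0],[-0.228,0.114,0,0,0,0,0]]
```

```bash
python3 -m jog '[[0.251,0.067,0,0,0,0,0],[0.255,0.002,0,0,0,0,0],[0.252,-0.038,0,0,0,0,0],[0.243,-0.077,0,0,0,0,0],[0.228,-0.114,0,0,0,0,0],[0.208,-0.148,0,0,0,0,0],[0.182,-0.179,0,0,0,0,0],[0.152,-0.205,0,0,0,0,0],[0.118,-0.226,0,0,0,0,0],[0.081,-0.242,0,0,0,0,0],[0.042,-0.251,0,0,0,0,0],[0.002,-0.255,0,0,0,0,0],[-0.038,-0.252,0,0,0,0,0],[-0.077,-0.243,0,0,0,0,0],[-0.114,-0.228,0,0,0,0,0]]'; python3 tb.py
python3 -m jog '[[-0.148,-0.208,0,0,0,0,0],[-0.179,-0.182,0,0,0,0,0],[-0.205,-0.152,0,0,0,0,0],[-0.226,-0.118,0,0,0,0,0],[-0.242,-0.081,0,0,0,0,0],[-0.251,-0.042,0,0,0,0,0],[-0.255,-0.002,0,0,0,0,0],[-0.252,0.038,0,0,0,0,0],[-0.243,0.077,0,0,0,0,0],[-0.228,0.114,0,0,0,0,0]]'; python3 tb.py
python3 -m jog '[[0,0,0,0,0,0,0],[0,0,0,0,0,0,0],[0,0,0,0,0,0,0],[0,0,0,0,0,0,0],[0,0,0,0,0,0,0],[0,0,0,0,0,0,0],[0,0,0,0,0,0,0],[0,0,0,0,0,0,0],[0,0,0,0,0,0,0],[0,0,0,0,0,0,0],[0,0,0,0,0,0,0],[0,0,0,0,0,0,0]]'; python3 tb.py
```

```text
t: 21.55
ee_pos: [600.5, -81.1, 168.7]
orientation: [3.14, 0.001, -0.004]
ft_force: [-7.0, -3.4, 3.5]
width: 29.0
grasp_force: 30.0
(21.6, np.float64(264.59738304677296), np.int32(90), array([ 498.8, -202.3]))
t: 22.6
ee_pos: [512.9, -59.2, 169.0]
orientation: [3.141, 0.0, 0.002]
ft_force: [1.9, -3.9, -1.8]
width: 29.2
grasp_force: 30.0
(22.65, np.float64(319.26224422753313), np.int32(120), array([ 589.4, -206.9]))
t: 23.85
ee_pos: [513.0, -59.1, 169.0]
orientation: [3.141, -0.0, 0.0]
ft_force: [3.3, -3.1, -2.4]
width: 29.1
grasp_force: 30.0
(23.9, np.float64(336.848616627196), np.int32(123), array([ 614.8, -189.4]))
```

```bash
python3 -c "
from rows import *
rows(121,[6]*9)"
```

```text
[[-0.141,0.095,0,0,0,0,0],[-0.13,0.109,0,0,0,0,0],[-0.118,0.122,0,0,0,0,0],[-0.105,0.134,0,0,0,0,0],[-0.09,0.144,0,0,0,0,0],[-0.075,0.153,0,0,0,0,0],[-0.058,0.16,0,0,0,0,0],[-0.041,0.165,0,0,0,0,0],[-0.024,0.168,0,0,0,0,0]]
```

```bash
python3 -m jog '[[-0.141,0.095,0,0,0,0,0],[-0.13,0.109,0,0,0,0,0],[-0.118,0.122,0,0,0,0,0],[-0.105,0.134,0,0,0,0,0],[-0.09,0.144,0,0,0,0,0],[-0.075,0.153,0,0,0,0,0],[-0.058,0.16,0,0,0,0,0],[-0.041,0.165,0,0,0,0,0],[-0.024,0.168,0,0,0,0,0],[0,0,0,0,0,0,0],[0,0,0,0,0,0,0],[0,0,0,0,0,0,0],[0,0,0,0,0,0,0],[0,0,0,0,0,0,0],[0,0,0,0,0,0,0],[0,0,0,0,0,0,0],[0,0,0,0,0,0,0],[0,0,0,0,0,0,0],[0,0,0,0,0,0,0]]'
python3 - <<'E'
from h import *
C=np.array([546,-115.7]);print(tab())
a=optics.get_image("scene");b=optics.get_image("top")
for c,im,w in(("top",b,(300,420,150,260)),("scene",a,(240,350,140,235))):
  for k,z in(("y",132),("b",119)):
    p,n=blob(im,k,w)
    if n: q=at(c,p,z);print(c,k,n,q.round(1),np.degrees(np.arctan2(*(q-C)[::-1])).round(1))
cv2.imwrite("pics/z3.png",np.hstack([cv2.resize(b[140:270,290:420],None,fx=3,fy=3),cv2.resize(a[120:250,235:365],None,fx=3,fy=3)])[:,:,::-1])
E
```

```text
t: 25.8
ee_pos: [480.6, -109.2, 168.9]
orientation: [-3.141, 0.0, 0.004]
ft_force: [-6.4, 1.0, 4.5]
width: 29.2
grasp_force: 30.0
(25.85, np.float64(358.5414547726899), np.int32(124), array([ 637.3, -158.5]))
top y 89 [ 638.8 -164.1] -27.5
top b 70 [ 681.6 -178.1] -24.7
scene y 124 [ 637.3 -158.5] -25.1
scene b 100 [ 684.5 -173.9] -22.8
```

View pics/z3.png

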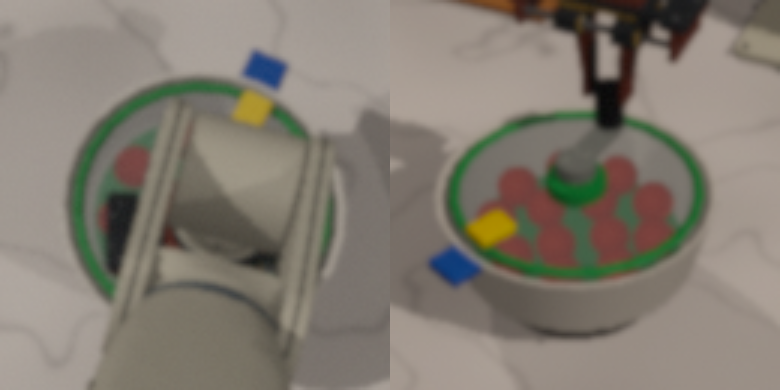

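```bash
python3 -m jog '[[0,0,0,0,0,0,0.36],[0,0,0,0,0,0,0.4],[0,0,0,0,0,0,0.6],[0,0,0,0,0,0,0.9],[0,0,0,0,0,0,1],[0,0,0,0,0,0,1],[0,0,0,0,0,0,1],[0,0,-0.4,0,0,0,1],[0,0,-0.7,0,0,0,1],[0,0,-0.7,0,0,0,1],[0,0,-0.7,0,0,0,1],[0,0,-0.5,0,0,0,1],[0,0,0,0,0,0,1],[0,0,0,0,0,0,1],[0,0,0,0,0,0,1]]'
python3 - <<'E'
from h import *
print(tab()); b=optics.get_image("top");p,n=blob(b,"y",(300,420,150,260));print(p,n,at("top",p,132))
E
```

```text
t: 27.45
ee_pos: [480.9, -108.8, 287.6]
orientation: [-3.141, 0.0, 0.003]
ft_force: [0.7, 0.3, 0.8]
width: 88.1
grasp_force: 0.0
(27.5, np.float64(358.5414547726899), np.int32(124), array([ 637.3, -158.5]))Traceback (most recent call last):
  File "<stdin>", line 2, in <module>
  File "h.py", line 10, in at
    o,d=ray(c,*p); return (o+d*(z-o[2])/d[2])[:2]
        ~~~^^^^^^
TypeError: Value after * must be an iterable, not NoneType
```

Released. The tab has not moved and is about 5 mm from the spout line, so I'm handing in.

```bash
python3 -c "
from workcell import ctrl
print(ctrl.close_job())"
```

```text
the job is handed in; nothing more can be done
None
```

The job is handed in: the basket ran at about 2.1 rad/s for about 10 s, and came to rest with the yellow tab about 5 mm short of the blue spout by the camera measurements; the knob was let go and the gripper lifted clear at 27.5 s.

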